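# Ink the stamp and hold it in register over the gift box

## Robot

A 7-joint arm with a two-finger parallel gripper is mounted at the origin on a cart in front of the work surface, level with it; the furniture and walls round the work are solid. World frame = base frame: x ahead of the robot, y to its left, z up, the work surface at z = 0. Lengths are in m, angles in rad, forces in N, time in s.
With the tool pointing down it reaches from about 0.4 to 0.85 m from the base axis. Payload 4.4 kg.
Tool frame: the origin (TCP) lies at the very end of the fingers, on their centre line; the grasp point (between the pads) lies 19 mm behind it; z points along the fingers, y is the direction in which the jaws open and shut (so a half turn about z gives the same grasp; the last joint's range is limited). The gripper opens to 94 mm and grips with 3 to 60 N. Pads are 16 mm wide; open, the fingers measure 119 mm over their backs; the gripper's body (75 mm by 177 mm) begins 78 mm behind the grasp point.
Start: joints at [-1.307, 0.628, 0.038, 1.517, -0.027, 0.996, -0.02], TCP at [0.21, 0.615, 0.205] pointing down, gripper open.
Joint ranges: [-3.06, 3.06], [-0.37, 2.12], [-1.25, 1.32], [0.18, 2.47], [-1.1, 4.24], [0.23, 1.98], [-2.94, 2.94]. Speed limits (rad/s): [2.57, 2.57, 3.14, 3.14, 3.14, 3.14, 3.14].

## Interface

Orientations are given as a unit quaternion [x, y, z, w].
In Python, from workcell import read_state, imaging, job gives the robot as it stands.
- The arm moves only by the shell command python3 -m crank 'ROWS' [FORCE]. ROWS is JSON, a list of rows, each an object of numbers: "x", "y", "z": the shift along the tool's x, y, z normalised to -1 to 1, where 1 is 0.12 m; "roll": the turn about the tool's z normalised to -1 to 1, where 1 is 180 degrees; "grip": the gripper's target within -1 to 1 (shut at 1, half-way at 0, fully open at -1). A call has 1 to 20 rows; each row shifts and turns the pose as measured when the row begins, along the tool's axes as they then stand; what a row does not reach is not made up. A row lasts 1/12 s, in which the tool goes at most 41.7 mm and 7.16 degrees, less where a joint would pass 70% of its speed; a pose out of reach is approached as far as the arm can. A call with a number of a shift or a turn outside -1 to 1 is refused whole. A call with a gripper value outside its range is refused whole. The fingers move at their own pace and stop on an object; FORCE is the grip in N (left out, the last holds). Time passes only in rows, so rows that do not move let the fingers close. It gives the time, the measured TCP pose, the force and the opening at its end, in the units of the state.
- read_state(): the state, without advancing time (a new reading comes with each control period).
- imaging.grab_frame(name): name is "scene" or "top"; returns a dict with "frame" (480x640x3 uint8, blue, green, red), "mtx" (3x3 intrinsics, pixels), "T" (4x4, takes a point from camera to world coordinates). Camera axes: x right, y up, looking along -z (the intrinsics and any distortion apply to the point x, -y, -z); pixel columns grow to the right and rows downward; lengths in m; the calibration is good to about 2 mm. A picture is of the moment at which its call begins. There is no depth.
- job.job_done(): hands the job in, once; it reports no verdict.
The state is a dict: "t": time; "joints": joint angles; "joint_velocities": joint speeds; "tau": joint torques, N m; "tool_pos": TCP position; "tool_rot": TCP orientation; "ft_force": force on the tool from outside, world axes, zero at the start; "moment": the same for the moment, N m; "gripper_width": finger opening in m.
Only numpy, scipy, OpenCV 4.12 (cv2) and the standard library are available. Lean on these libraries where they do the work, as an engineer would, in place of code of your own. Each camera call takes 0.05 s, during which the arm holds its last target.

## Task

Take the rubber stamp with the oblong block out of the rack and press it gently and squarely onto the middle of the foam ink pad, so that the foam gives a few millimetres. Then carry it over the card holder to the gift box and stop with its face level and about half a centimetre above the lid, centred on it, with the long side of the stamp along the long side of the lid; the wet stamp must not touch the card holder or the box, and nothing else may be shifted. Finish while still holding it there, so that I can check the position before it is printed.

Things in the scene. Friction and masses are not known exactly. Their poses are not given: they have to be found in the camera images.
- oblong_stamp_centre (a point): The stamp to use, loose, standing in one of three pockets of the rack: wooden block 35 x 50 mm and 22 mm tall, rubber face underneath, with a turned handle on top (neck 22 mm wide from 22 to 40 mm above the face, knob 26 x 28 mm wide from 40 to 74 mm, grasp there); 74 mm tall in all, 60 g. This point is on its axis, half-way up (37 mm above the rubber face). x along the 35 mm side, y along the 50 mm side, z up the handle. The motif is symmetric: either way round will do.
- oblong_stamp_face (a point): Centre of the oblong stamp's rubber face (its underside), 37 mm below oblong_stamp_centre; same axes.
- square_stamp_a_centre (a point): A bystander stamp in the rack: block 40 x 40 mm and 22 mm tall, turned handle 27 mm wide, 74 mm tall in all. This point is half-way up its axis.
- square_stamp_b_centre (a point): The other bystander stamp, same size (40 x 40 mm block, 74 mm tall). This point is half-way up its axis.
- stamp_rack: Fixed wooden block 80 x 250 x 18 mm (x, y, z) with three pockets 44 x 54 mm, 10 mm deep, their floor at z = 8 mm, at y = -80, 0 and +80 mm from its centre; the stamps stand in them in any order, their tops at z = 82 mm. Origin: centre of its underside.
- ink_pad: Fixed foam ink pad: open flat metal case 82 x 118 mm (x, y), rim 14 mm high, black foam inside; its shallow lid (10 mm high) is folded back flat on the +x side. Origin: centre of the underside of the case (not the lid).
- ink_foam (a joint): How far the foam is pressed in, m: 0 at rest, at most 0.005. Its spring pushes back with 1.2 N per mm.
- ink_face (a point): Centre of the foam's top face, 72 x 108 mm (x, y), z = 18.5 mm at rest; moves down as the foam is pressed. Axes as ink_pad.
- gift_box_lid (a point): Centre of the top of the loose gift box with a grey lid, 62 mm (x) by 85 mm (y), 50 mm tall, standing on the table. y along the long side of the lid, z up.
- card_holder: Loose twig-sided card holder with cards in it, standing between ink pad and gift box, a bystander: 69 mm (x) by 142 mm (y), 117 mm tall with the cards. Origin: centre of its underside.
Not all that is in view belongs to the job. What is shaped like the part that bears gift_box_lid but yellow is not meant.

How it is judged:
On the way:
1. the oblong stamp is inked: held in the fingers and pressed squarely on the foam, within 15 mm of its middle, the foam pushed in at least 1.5 mm (value of joint ink_foam above 0.0015 m and contact force between oblong_stamp and ink_pad above 1 N and contact force between the fingers and oblong_stamp above 1 N and angle between oblong_stamp_face's own z axis and vertical below 0.12 rad and horizontal distance between oblong_stamp_face and ink_face below 0.015 m), for 0.2 s.
At the end, for the whole second after the job is handed in: The stamp is still gripped and at rest, its face 2 to 11 mm above the lid and not touching it, level within 0.08 rad, its centre within 5 mm of the lid's centre and its long side within 0.09 rad of the lid's; the box stands upright (z of oblong_stamp_face in the frame of gift_box_lid between 0.002 and 0.011 m and horizontal distance between oblong_stamp_face and gift_box_lid below 0.005 m and angle between the y axis of oblong_stamp_face and the y axis of gift_box_lid, either way round below 0.09 rad and angle between oblong_stamp_face's own z axis and vertical below 0.08 rad and angle between gift_box_lid's own z axis and vertical below 0.03 rad and contact force between the fingers and oblong_stamp above 1 N and contact force between oblong_stamp and gift_box below 0.05 N and linear speed of oblong_stamp below 0.02 m/s); the arm keeps its last pose, push and grip.
It fails at once if the stamp touches the gift box (contact force between oblong_stamp and gift_box above 0.2 N).
It fails at once if the stamp touches the card holder (contact force between oblong_stamp and card_holder above 0.2 N).
It fails at once if the stamp is pressed hard into the ink pad (over 20 N) (contact force between oblong_stamp and ink_pad above 20 N).
It fails at once if the gift box is shifted by more than 8 mm (distance of gift_box_lid from where it was at the start of the episode above 0.008 m).
It fails at once if the card holder or another stamp is shifted by more than 10 mm (distance of any of card_holder, square_stamp_a_centre, square_stamp_b_centre from where it was at the start of the episode above 0.01 m).
It also fails if it takes over 54 s, if anything falls off the work surface, if the arm or the gripper's body presses on something with over 40 N, if the wrist force passes 120 N, or if a joint passes its speed limit or range.

## Working session

There is one attempt and no reset: what is moved stays moved. The work goes in short steps, Python scripts to look and compute and a shell command to move; the robot and the scene stay as the last step left them, time stands still between calls to the robot, and variables do not carry over. Pictures are saved under pics/ and viewed, and the job is handed in when it is done.

```bash
mkdir -p pics; ls; python3 - <<'E'
from workcell import read_state, imaging, job
import cv2,numpy as np
s=read_state();print(s)
for n in("scene","top"):
    f=imaging.grab_frame(n);cv2.imwrite(f"pics/{n}0.png",f["frame"]);print(n,{k:v for k,v in f.items() if k!='frame'})
E
```

```text
pics
{'t': 0.0, 'joints': array([-1.30678072,  0.62929586,  0.038442  ,  1.51833551, -0.02699205,
        0.99628155, -0.02001507]), 'joint_velocities': array([ 0.00086735,  0.00015566,  0.00056623, -0.00031647,  0.00103452,
       -0.00093612, -0.0003809 ]), 'tau': array([-4.92373019e-04, -5.49727893e+01,  1.14331104e+00, -1.86639494e+01,
       -5.22323360e-02,  2.36227037e-02,  1.68008005e-04]), 'tool_pos': array([0.21028074, 0.6143672 , 0.20459708]), 'tool_rot': array([ 1.64166272e-01,  9.86432270e-01, -8.91049149e-04, -1.34554556e-04]), 'ft_force': array([ 0.44032436, -0.33947066, -0.27507196]), 'moment': array([-0.00450092,  0.00939405, -0.02408076]), 'gripper_width': 0.09421841683860883}
scene {'mtx': array([[503.728176  ,   0.        , 321.5389483 ],
       [  0.        , 503.728176  , 241.28870837],
       [  0.        ,   0.        ,   1.        ]]), 'T': array([[ 0.82763581,  0.27783853, -0.48767275, -0.05273164],
       [-0.56083801,  0.44329128, -0.69925215, -0.75591029],
       [ 0.02190189,  0.85223154,  0.52270615,  0.61955759],
       [ 0.        ,  0.        ,  0.        ,  1.        ]])}
top {'mtx': array([[588.6188262 ,   0.        , 315.39932382],
       [  0.        , 588.6188262 , 235.29337016],
       [  0.        ,   0.        ,   1.        ]]), 'T': array([[ 0.02560878,  0.98937567, -0.14310827,  0.26911437],
       [-0.99965059,  0.02628226,  0.00281738, -0.007026  ],
       [ 0.00654866,  0.14298612,  0.98970303,  1.58607841],
       [ 0.        ,  0.        ,  0.        ,  1.        ]])}
```

View pics/scene0.png

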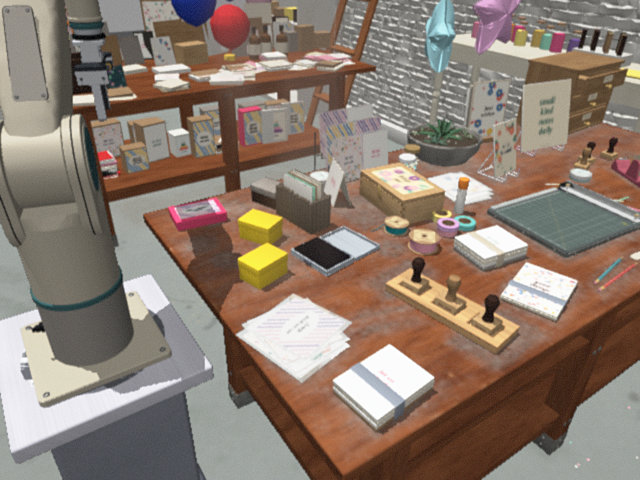

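View pics/top0.png

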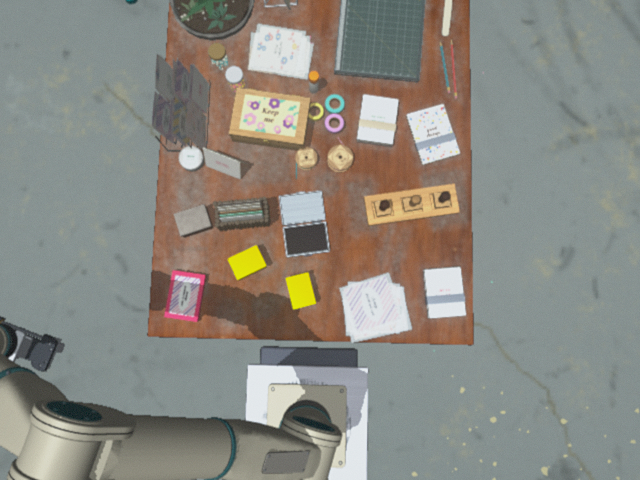

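```bash
python3 - <<'E'
import cv2,numpy as np
a=cv2.imread("pics/top0.png");b=cv2.imread("pics/scene0.png")
cv2.imwrite("pics/c1.png",cv2.resize(a[175:235,355:470],None,fx=6.9,fy=6.9,interpolation=cv2.INTER_CUBIC))
cv2.imwrite("pics/c2.png",cv2.resize(b[250:355,380:525],None,fx=5.5,fy=5.5,interpolation=cv2.INTER_CUBIC))
cv2.imwrite("pics/c3.png",cv2.resize(a[180:265,165:340],None,fx=4.5,fy=4.5,interpolation=cv2.INTER_CUBIC))
cv2.imwrite("pics/c4.png",cv2.resize(b[150:280,230:390],None,fx=4.5,fy=4.5,interpolation=cv2.INTER_CUBIC))
E
```

```text
(no output)
```

View pics/c1.png

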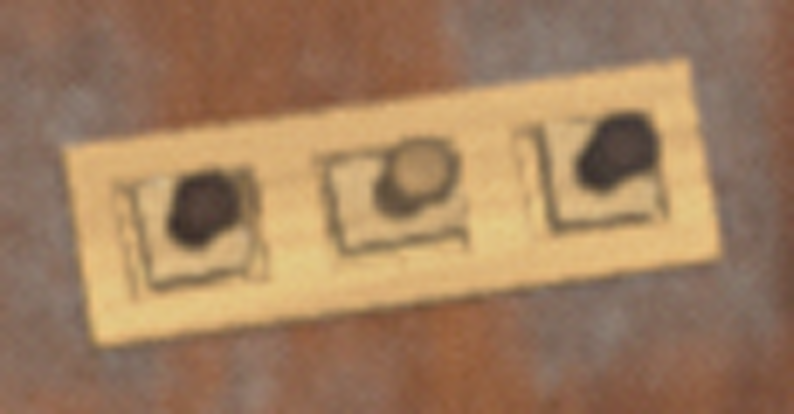

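View pics/c2.png

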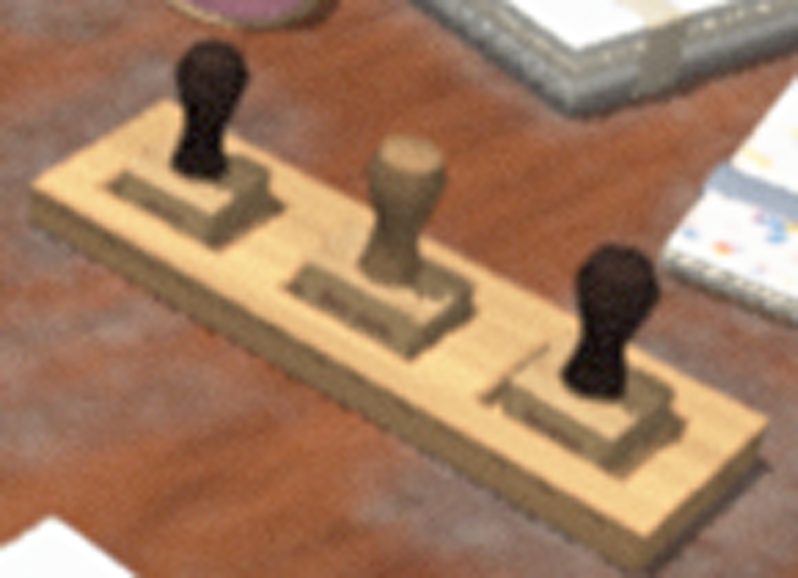

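View pics/c3.png

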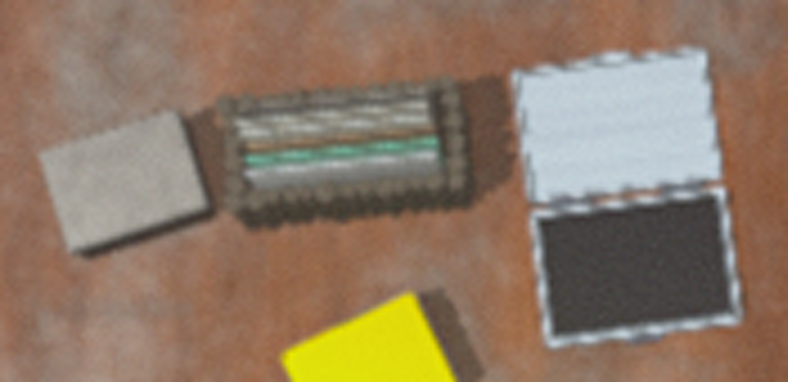

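View pics/c4.png

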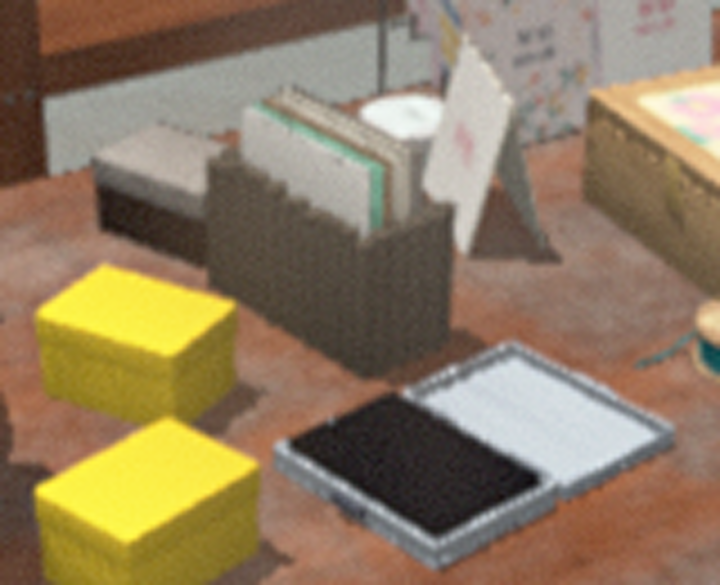

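```bash
cat >h.py <<'E'
import numpy as np,cv2
M={'scene':(np.array([[503.728176,0,321.5389483],[0,503.728176,241.28870837],[0,0,1]]),np.array([[0.82763581,0.27783853,-0.48767275,-0.05273164],[-0.56083801,0.44329128,-0.69925215,-0.75591029],[0.02190189,0.85223154,0.52270615,0.61955759]])),
'top':(np.array([[588.6188262,0,315.39932382],[0,588.6188262,235.29337016],[0,0,1]]),np.array([[0.02560878,0.98937567,-0.14310827,0.26911437],[-0.99965059,0.02628226,0.00281738,-0.007026],[0.00654866,0.14298612,0.98970303,1.58607841]]))}
def proj(c,P):
    K,T=M[c];P=np.atleast_2d(P);p=(P-T[:,3])@T[:,:3];p=p*[1,-1,-1];q=p@K.T;return q[:,:2]/q[:,2:]
def unp(c,uv,z):
    K,T=M[c];uv=np.atleast_2d(uv);d=np.c_[(uv-K[:2,2])/K[0,0],np.ones(len(uv))]*[1,-1,-1];w=d@T[:,:3].T
    return T[:,3]+w*((z-T[2,3])/w[:,2])[:,None]
def rect(c,im,cx,cy,yaw,z,hx,hy,s):
    # image: down=-x local, right=-y local ; s px per m
    W,H=int(2*hy*s),int(2*hx*s);j,i=np.meshgrid(np.arange(W),np.arange(H))
    lx=hx-i/s;ly=hy-j/s;X=cx+lx*np.cos(yaw)-ly*np.sin(yaw);Y=cy+lx*np.sin(yaw)+ly*np.cos(yaw)
    m=proj(c,np.c_[X.ravel(),Y.ravel(),np.full(X.size,z)]).reshape(H,W,2).astype(np.float32)
    return cv2.remap(im,m,None,cv2.INTER_CUBIC)
E
python3 - <<'E'
from h import *
def back(pts,f,ox,oy): return (np.array(pts)+.5)/f-.5+[ox,oy]
for n,p,f,o,z,c in [("rack",[(65,148),(688,60),(722,258),(97,347)],6.9,(355,175),.018,'top'),
 ("rackS",[(32,185),(165,100),(768,420),(645,540)],5.5,(380,250),.018,'scene'),
 ("box",[(40,154),(180,110),(213,207),(76,252)],4.5,(165,180),.05,'top'),
 ("padrim",[(529,210),(725,188),(742,323),(549,347)],4.5,(165,180),.014,'top'),
 ("padrimS",[(276,448),(393,393),(557,484),(438,556)],4.5,(230,150),.014,'scene'),
 ("holdertop",[(222,100),(460,80),(470,200),(238,222)],4.5,(165,180),.08,'top')]:
    P=unp(c,back(p,f,*o),z)
    L=[np.linalg.norm(P[i]-P[(i+1)%4]).round(4) for i in range(4)]
    print(n,P[:,:2].round(4).tolist(),P.mean(0).round(4),L)
E
```

```text
rack [[0.6072, -0.1408], [0.6494, -0.387], [0.5701, -0.3997], [0.5281, -0.1545]] [ 0.5887 -0.2705  0.018 ] [np.float64(0.2497), np.float64(0.0803), np.float64(0.2488), np.float64(0.0803)]
rackS [[0.527, -0.154], [0.6065, -0.1392], [0.6481, -0.3856], [0.5677, -0.4009]] [ 0.5873 -0.2699  0.018 ] [np.float64(0.0808), np.float64(0.2499), np.float64(0.0818), np.float64(0.2502)]
box [[0.5386, 0.3655], [0.5672, 0.2847], [0.5098, 0.2623], [0.481, 0.341]] [0.5241 0.3134 0.05  ] [np.float64(0.0857), np.float64(0.0616), np.float64(0.0838), np.float64(0.0626)]
padrim [[0.5187, 0.0789], [0.5352, -0.0385], [0.4537, -0.0505], [0.4363, 0.0642]] [0.486  0.0135 0.014 ] [np.float64(0.1186), np.float64(0.0824), np.float64(0.1161), np.float64(0.0837)]
padrimS [[0.4353, 0.0627], [0.514, 0.0759], [0.5341, -0.0381], [0.4505, -0.0571]] [0.4835 0.0108 0.014 ] [np.float64(0.0798), np.float64(0.1157), np.float64(0.0858), np.float64(0.1207)]
holdertop [[0.5679, 0.255], [0.5834, 0.1179], [0.5131, 0.1095], [0.4968, 0.2422]] [0.5403 0.1812 0.08  ] [np.float64(0.138), np.float64(0.0708), np.float64(0.1338), np.float64(0.0723)]
```

```bash
python3 - <<'E'
from h import *
a=cv2.imread("pics/top0.png");b=cv2.imread("pics/scene0.png")
r1=rect('top',a,.588,-.2702,.17,.030,.05,.13,3000);r2=rect('scene',b,.588,-.2702,.17,.030,.05,.13,3000)
cv2.imwrite("pics/r1.png",np.vstack([r1,r2])[:, :])
print(r1.shape)
E
```

```text
(300, 780, 3)
```

View pics/r1.png

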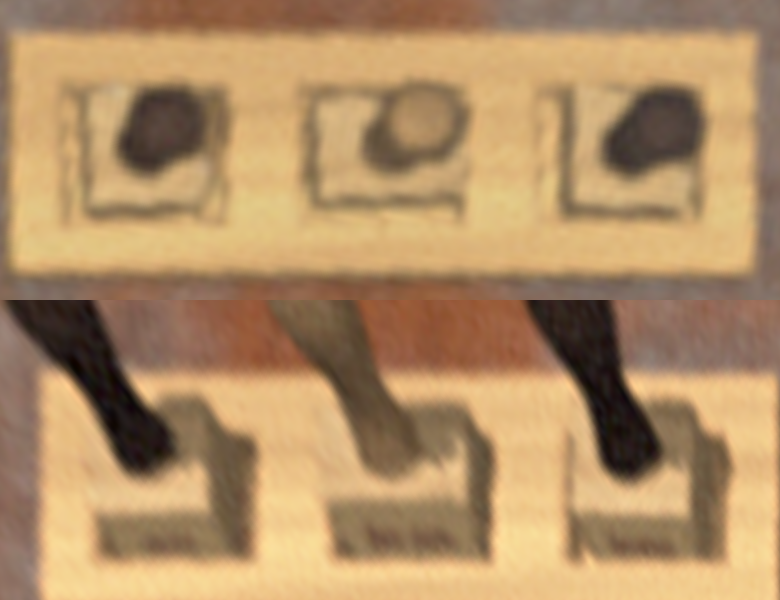

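```bash
python3 - <<'E'
from h import *
def back(pts,f,ox,oy): return (np.array(pts)+.5)/f-.5+[ox,oy]
print(unp('top',back([(424,170)],6.9,355,175),.08),unp('scene',back([(408,158)],5.5,380,250),.08))
R=lambda y:np.array([[np.cos(y),-np.sin(y)],[np.sin(y),np.cos(y)]])
print(np.array([.588,-.2702])+R(.17)@[.002,-.0003])
a=cv2.imread("pics/top0.png");b=cv2.imread("pics/scene0.png")
A=rect('top',a,.5241,.3134,.355,.05,.06,.06,3000);B=rect('top',a,.486,.0125,.145,.0185,.06,.08,3000)[:, :]
C=rect('scene',b,.486,.0125,.145,.0185,.06,.08,3000)
for im,hx,hy,w,h in((A,.06,.06,.0425,.031),(B,.06,.08,.054,.036),(C,.06,.08,.054,.036)):
    cv2.rectangle(im,(int((hy-w)*3000),int((hx-h)*3000)),(int((hy+w)*3000),int((hx+h)*3000)),(0,0,255),1)
cv2.imwrite("pics/r2.png",np.hstack([A,B]));cv2.imwrite("pics/r3.png",C)
E
```

```text
[[ 0.58904051 -0.27155034  0.08      ]] [[ 0.58448404 -0.27236081  0.08      ]]
[ 0.59002192 -0.27015731]
```

View pics/r2.png

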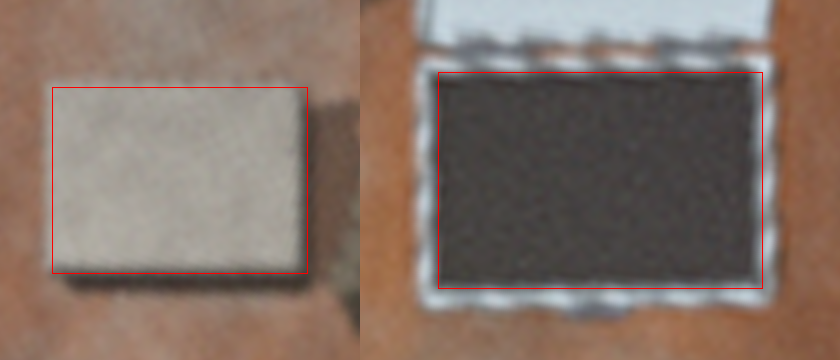

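View pics/r3.png

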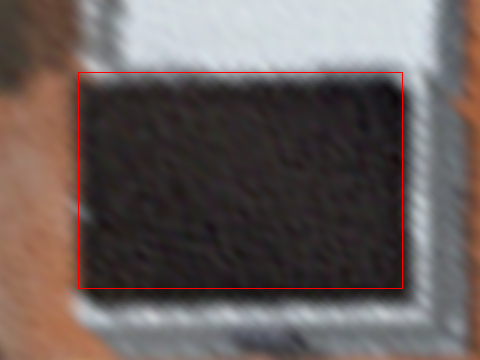

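```bash
python3 - <<'E'
from h import *
a=cv2.imread("pics/top0.png")
A=rect('top',a,.5241,.3134,.355,.05,.06,.06,3000)
hsv=cv2.cvtColor(A,cv2.COLOR_BGR2HSV)
m=((hsv[...,1]<60)&(hsv[...,2]>105)).astype(np.uint8)*255
m=cv2.morphologyEx(m,cv2.MORPH_OPEN,np.ones((25,25)))
n,l,s,c=cv2.connectedComponentsWithStats(m);k=l[180,180];m=(l==k).astype(np.uint8)*255
cs=cv2.findContours(m,0,1)[0][0];r=cv2.minAreaRect(cs);print(r,[x/3 for x in r[1]])
j,i=r[0];lx,ly=.06-i/3000,.06-j/3000;y=.355
print(.5241+lx*np.cos(y)-ly*np.sin(y),.3134+lx*np.sin(y)+ly*np.cos(y))
cv2.drawContours(A,[np.intp(cv2.boxPoints(r))],0,(0,0,255),1)
b=cv2.imread("pics/scene0.png");B=rect('scene',b,.5241,.3134,.355,.05,.06,.06,3000)
cv2.rectangle(B,(52,87),(307,273),(0,0,255),1)
cv2.imwrite("pics/r4.png",np.hstack([A,B]))
E
```

```text
((172.49996948242188, 135.49996948242188), (260.99993896484375, 270.99993896484375), -0.0) [86.99997965494792, 90.33331298828125]
0.5371394530067589 0.32090005304715125
```

View pics/r4.png

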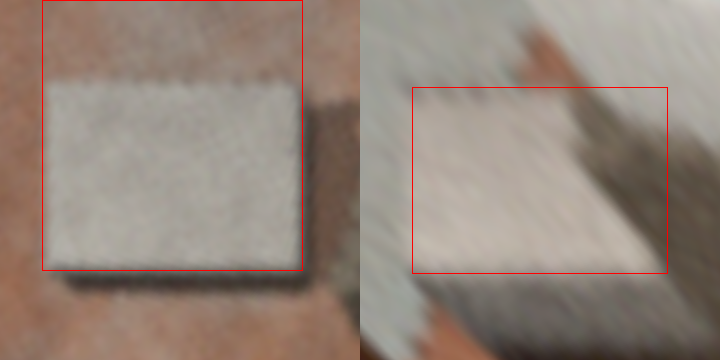

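```bash
python3 - <<'E'
from h import *
a=cv2.imread("pics/top0.png")
A=rect('top',a,.5241,.3134,.355,.05,.06,.06,3000).astype(float)
g=cv2.GaussianBlur(A[...,0],(0,0),4) # blue: wood dark
xs=np.arange(70,285);t=[];bt=[]
gy=np.gradient(g,axis=0);gx=np.gradient(g,axis=1)
t=[60+np.argmax(gy[60:110,x]) for x in xs];bt=[250+np.argmin(gy[250:295,x]) for x in xs]
ys=np.arange(105,250);l=[20+np.argmax(gx[y,20:80]) for y in ys];r=[280+np.argmin(gx[y,280:325]) for y in ys]
for n,u,v in(("t",xs,t),("b",xs,bt),("l",ys,l),("r",ys,r)):
    p=np.polyfit(u,v,1);print(n,p[0],np.median(v),np.std(np.array(v)-np.polyval(p,u)))
E
```

```text
t 0.01657006930860439 83.0 1.3584654105599936
b 0.0006942935110726233 270.0 0.6098199109047996
l 0.0016572193355377995 45.0 0.4233850927624459
r -0.0018264840182648859 300.0 0.5758977546345855
```

Stamp candidates in the top view: (384,205), (412,202) and (443,197). Rectified to block height, the middle one with the light handle measures about 50 x 37 mm. The outer two are about 41 mm square, so the middle one is the oblong stamp. The grey-lid box is at (193,219); the yellow ones at (247,262) and (300,290) are decoys.

I'll turn the jaws to the rack's x axis first.

```bash
cat >d.py <<'E'
import sys,numpy as np
from scipy.spatial.transform import Rotation as R
from workcell import read_state
def main(x,y,z,yawdeg):
    s=read_state();Rt=R.from_quat(s['tool_rot']).as_matrix()
    d=Rt.T@(np.array([x,y,z])-s['tool_pos']);a=np.degrees(np.arctan2(Rt[1,1],Rt[0,1]))
    dy=(yawdeg-a+90)%180-90
    print('t',s['t'].__round__(2),'pos',s['tool_pos'].round(4),'yYaw',a.round(2),'tilt',np.degrees(np.arccos(-Rt[2,2])).round(2),'w',round(s['gripper_width'],4),'F',s['ft_force'].round(2),'\n units xyz',(d/.12).round(3),'roll',round(-dy/180,4))
main(*map(float,sys.argv[1:]))
E
python3 -m crank '[{"roll":0.0398},{"roll":0.0398},{"roll":0.0398},{"roll":0.0398},{"roll":0.0398},{"roll":0.0398},{"roll":0.0398},{"roll":0.0398},{"roll":0.025},{}]' 20; python3 d.py .588 -.2715 .15 9.74
```

```text
t 0.1 pos [0.2103 0.6144 0.2047] yYaw 71.11 tilt 0.1 w 0.0941 F [0.29 0.52 0.78] 
 units xyz [-5.369 -5.965  0.466] roll 0.3409invalid input
```

```bash
python3 -m crank '[{"x":0,"y":0,"z":0,"roll":0.0398,"grip":-1},{"x":0,"y":0,"z":0,"roll":0.0398,"grip":-1}]' 20; python3 d.py .588 -.2715 .15 9.74
```

```text
t: 0.27
tool_pos: [0.2101, 0.6136, 0.2036]
tool_rot: [0.289, 0.957, -0.002, -0.0]
ft_force: [-0.4, -0.5, 0.2]
gripper_width: 0.0938
t 0.27 pos [0.2101 0.6136 0.2036] yYaw 56.44 tilt 0.23 w 0.0938 F [-0.39 -0.53  0.2 ] 
 units xyz [-6.701 -4.404  0.466] roll 0.2595
```

```bash
python3 -m crank '[{"x":0,"y":0,"z":0,"roll":0.0398,"grip":-1},{"x":0,"y":0,"z":0,"roll":0.0398,"grip":-1},{"x":0,"y":0,"z":0,"roll":0.0398,"grip":-1},{"x":0,"y":0,"z":0,"roll":0.0398,"grip":-1},{"x":0,"y":0,"z":0,"roll":0.0398,"grip":-1},{"x":0,"y":0,"z":0,"roll":0.0398,"grip":-1},{"x":0,"y":0,"z":0,"roll":0.02,"grip":-1}]'; python3 d.py .588 -.2715 .15 9.74
```

```text
t: 0.85
tool_pos: [0.209, 0.611, 0.1999]
tool_rot: [0.646, 0.763, -0.005, 0.002]
ft_force: [0.5, -0.8, 0.6]
gripper_width: 0.0941
t 0.85 pos [0.209  0.611  0.1999] yYaw 9.53 tilt 0.64 w 0.0941 F [ 0.48 -0.79  0.64] 
 units xyz [-7.771  1.899  0.477] roll -0.0011
```

```bash
python3 -m crank '[{"x":-0.33,"y":0.08,"z":0,"roll":0,"grip":-1},{"x":-0.33,"y":0.08,"z":0,"roll":0,"grip":-1},{"x":-0.33,"y":0.08,"z":0,"roll":0,"grip":-1},{"x":-0.33,"y":0.08,"z":0,"roll":0,"grip":-1},{"x":-0.33,"y":0.08,"z":0,"roll":0,"grip":-1},{"x":-0.33,"y":0.08,"z":0,"roll":0,"grip":-1}]'; python3 d.py .588 -.2715 .15 9.74
```

```text
t: 1.35
tool_pos: [0.2996, 0.3881, 0.1963]
tool_rot: [0.64, 0.769, -0.006, 0.0]
ft_force: [0.9, -0.3, -0.7]
gripper_width: 0.0938
t 1.35 pos [0.2996 0.3881 0.1963] yYaw 10.47 tilt 0.71 w 0.0938 F [ 0.86 -0.28 -0.65] 
 units xyz [-5.839  1.368  0.42 ] roll 0.0041
```

```bash
python3 -m crank '[{"x":-0.33,"y":0.08,"z":0,"roll":0,"grip":-1},{"x":-0.33,"y":0.08,"z":0,"roll":0,"grip":-1},{"x":-0.33,"y":0.08,"z":0,"roll":0,"grip":-1},{"x":-0.33,"y":0.08,"z":0,"roll":0,"grip":-1},{"x":-0.33,"y":0.08,"z":0,"roll":0,"grip":-1},{"x":-0.33,"y":0.08,"z":0,"roll":0,"grip":-1},{"x":-0.33,"y":0.08,"z":0,"roll":0,"grip":-1},{"x":-0.33,"y":0.08,"z":0,"roll":0,"grip":-1},{"x":-0.33,"y":0.08,"z":0,"roll":0,"grip":-1},{"x":-0.33,"y":0.08,"z":0,"roll":0,"grip":-1},{"x":-0.33,"y":0.08,"z":0,"roll":0,"grip":-1},{"x":-0.33,"y":0.08,"z":0,"roll":0,"grip":-1}]'; python3 d.py .588 -.2715 .15 9.74
```

```text
t: 2.35
tool_pos: [0.4982, -0.0707, 0.1982]
tool_rot: [0.638, 0.77, -0.007, -0.001]
ft_force: [1.0, 0.8, 0.0]
gripper_width: 0.0939
t 2.35 pos [ 0.4982 -0.0707  0.1982] yYaw 10.76 tilt 0.81 w 0.0939 F [1.04 0.81 0.04] 
 units xyz [-1.781  0.428  0.409] roll 0.0056
```

```bash
python3 -m crank '[{"x":-0.33,"y":0.08,"z":0,"roll":0.005,"grip":-1},{"x":-0.33,"y":0.08,"z":0,"roll":0,"grip":-1},{"x":-0.33,"y":0.08,"z":0,"roll":0,"grip":-1},{"x":-0.33,"y":0.08,"z":0,"roll":0,"grip":-1},{"x":-0.2,"y":0.05,"z":0,"roll":0,"grip":-1},{"x":-0.15,"y":0.04,"z":0,"roll":0,"grip":-1},{"x":0,"y":0,"z":0,"roll":0,"grip":-1}]'; python3 d.py .588 -.2715 .15 9.74
```

```text
t: 2.93
tool_pos: [0.5813, -0.2773, 0.1961]
tool_rot: [0.648, 0.761, -0.01, -0.001]
ft_force: [0.7, 0.0, 0.7]
gripper_width: 0.0939
t 2.93 pos [ 0.5813 -0.2773  0.1961] yYaw 9.19 tilt 1.12 w 0.0939 F [0.66 0.04 0.72] 
 units xyz [0.043 0.069 0.383] roll -0.0031
```

```bash
python3 -m crank '[{"x":0.043,"y":0.069,"z":0.2,"roll":-0.003,"grip":-1},{"x":0,"y":0,"z":0.2,"roll":0,"grip":-1},{"x":0,"y":0,"z":0.15,"roll":0,"grip":-1},{"x":0,"y":0,"z":0,"roll":0,"grip":-1}]'; python3 d.py .588 -.2715 .047 9.74; python3 - <<'E'
from h import *
from workcell import imaging
b=imaging.grab_frame("scene")["frame"];a=imaging.grab_frame("top")["frame"]
cv2.imwrite("pics/g1.png",np.hstack([cv2.resize(b[190:350,380:520],None,fx=2.8,fy=2.8,interpolation=2),cv2.resize(a[135:295,350:480],None,fx=2.8,fy=2.8,interpolation=2)]))
E
```

```text
t: 3.27
tool_pos: [0.5872, -0.2709, 0.1273]
tool_rot: [0.645, 0.764, -0.009, -0.001]
ft_force: [0.1, 1.3, -0.6]
gripper_width: 0.0938
t 3.27 pos [ 0.5872 -0.2709  0.1273] yYaw 9.62 tilt 1.06 w 0.0938 F [ 0.09  1.28 -0.61] 
 units xyz [0.001 0.016 0.669] roll -0.0007
```

View pics/g1.png

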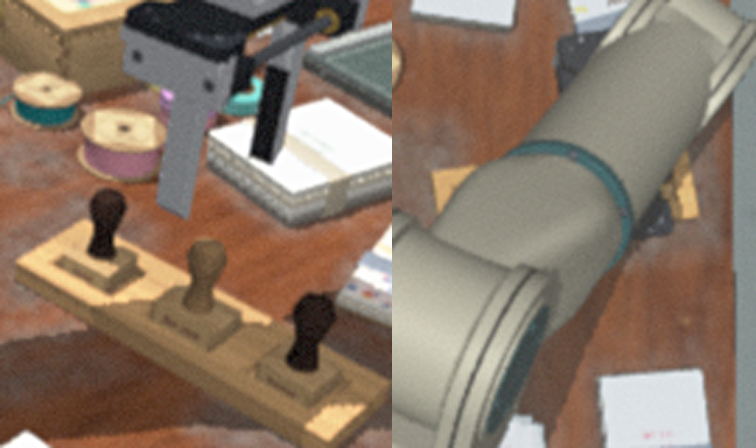

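The fingers (scene crop, 175,215 and 265,160) straddle the middle stamp's knob at (207,255). I'll go down.

```bash
python3 -m crank '[{"x":0,"y":0.01,"z":0.2,"roll":0,"grip":-1},{"x":0,"y":0,"z":0.2,"roll":0,"grip":-1},{"x":0,"y":0,"z":0.15,"roll":0,"grip":-1},{"x":0,"y":0,"z":0.05,"roll":0,"grip":-1},{"x":0,"y":0,"z":0,"roll":0,"grip":-1}]'; python3 d.py .588 -.2715 .047 9.74
```

```text
t: 3.78
tool_pos: [0.5958, -0.2731, 0.0657]
tool_rot: [0.644, 0.765, -0.006, 0.008]
ft_force: [0.2, -0.1, 1.0]
gripper_width: 0.0942
t 3.78 pos [ 0.5958 -0.2731  0.0657] yYaw 9.8 tilt 1.15 w 0.0942 F [ 0.22 -0.06  0.95] 
 units xyz [ 0.028 -0.062  0.155] roll 0.0003
```

```bash
python3 - <<'E'
from workcell import read_state
s=read_state();print(s['joints'].round(3),s['joint_velocities'].round(3),s['tau'].round(1),s['ft_force'])
E
python3 -m crank '[{"x":0,"y":0,"z":0,"roll":0,"grip":-1}]'; python3 d.py .588 -.2715 .047 9.74
```

```text
[ 0.199  0.816  0.309  1.634 -0.315  0.728  0.821] [-0.008 -0.015  0.002 -0.005  0.001  0.016 -0.002] [  0.1 -57.5   5.7 -14.1  -0.   -0.2   0. ] [ 0.21916052 -0.06403607  0.95293175]
t: 3.87
tool_pos: [0.5964, -0.2731, 0.0669]
tool_rot: [0.644, 0.765, -0.006, 0.008]
ft_force: [-0.4, 0.7, 0.5]
gripper_width: 0.0938
t 3.87 pos [ 0.5964 -0.2731  0.0669] yYaw 9.82 tilt 1.19 w 0.0938 F [-0.43  0.73  0.52] 
 units xyz [ 0.028 -0.067  0.165] roll 0.0004
```

```bash
python3 -m crank '[{"x":0.028,"y":-0.067,"z":0.05,"roll":0,"grip":-1},{"x":0,"y":0,"z":0.08,"roll":0,"grip":-1},{"x":0,"y":0,"z":0.03,"roll":0,"grip":-1}]'; python3 d.py .588 -.2715 .047 9.74
```

```text
t: 4.12
tool_pos: [0.5921, -0.2728, 0.0527]
tool_rot: [0.644, 0.765, -0.004, 0.013]
ft_force: [-0.4, 0.3, -0.9]
gripper_width: 0.0939
t 4.12 pos [ 0.5921 -0.2728  0.0527] yYaw 9.88 tilt 1.59 w 0.0939 F [-0.36  0.25 -0.94] 
 units xyz [ 0.018 -0.032  0.047] roll 0.0008
```

```bash
python3 -m crank '[{"x":0,"y":0,"z":0,"roll":0,"grip":-1}]'; python3 d.py .588 -.2715 .047 9.74
```

```text
t: 4.2
tool_pos: [0.5925, -0.273, 0.0529]
tool_rot: [0.644, 0.765, -0.004, 0.013]
ft_force: [-0.9, 0.0, 0.4]
gripper_width: 0.094
t 4.2 pos [ 0.5925 -0.273   0.0529] yYaw 9.87 tilt 1.61 w 0.094 F [-0.94  0.01  0.36] 
 units xyz [ 0.02  -0.035  0.049] roll 0.0007
```

```bash
python3 -m crank '[{"x":0.02,"y":-0.035,"z":0.03,"roll":0,"grip":-1},{"x":0,"y":-0.005,"z":0.03,"roll":0,"grip":-1}]'; python3 d.py .588 -.2715 .047 9.74
```

```text
t: 4.37
tool_pos: [0.5889, -0.2721, 0.0468]
tool_rot: [0.643, 0.765, -0.004, 0.015]
ft_force: [-0.7, 0.4, 0.3]
gripper_width: 0.0942
t 4.37 pos [ 0.5889 -0.2721  0.0468] yYaw 9.89 tilt 1.78 w 0.0942 F [-0.75  0.44  0.34] 
 units xyz [ 0.006 -0.007 -0.002] roll 0.0009
```

Now I'll close the jaws.

```bash
python3 -m crank '[{"x":0.006,"y":-0.007,"z":0,"roll":0,"grip":0},{"x":0,"y":0,"z":0,"roll":0,"grip":0.3},{"x":0,"y":0,"z":0,"roll":0,"grip":0.5},{"x":0,"y":0,"z":0,"roll":0,"grip":1},{"x":0,"y":0,"z":0,"roll":0,"grip":1},{"x":0,"y":0,"z":0,"roll":0,"grip":1},{"x":0,"y":0,"z":0,"roll":0,"grip":1}]' 15; python3 d.py .588 -.2715 .047 9.74
```

```text
t: 4.95
tool_pos: [0.5881, -0.2716, 0.0466]
tool_rot: [0.644, 0.765, -0.004, 0.015]
ft_force: [0.6, 0.3, -0.4]
gripper_width: 0.0507
t 4.95 pos [ 0.5881 -0.2716  0.0466] yYaw 9.89 tilt 1.79 w 0.0507 F [ 0.59  0.26 -0.4 ] 
 units xyz [ 0.001 -0.    -0.003] roll 0.0008
```

```bash
python3 -m crank '[{"x":0,"y":0,"z":0,"roll":0,"grip":1},{"x":0,"y":0,"z":0,"roll":0,"grip":1},{"x":0,"y":0,"z":0,"roll":0,"grip":1},{"x":0,"y":0,"z":0,"roll":0,"grip":1},{"x":0,"y":0,"z":0,"roll":0,"grip":1},{"x":0,"y":0,"z":0,"roll":0,"grip":1},{"x":0,"y":0,"z":0,"roll":0,"grip":1},{"x":0,"y":0,"z":0,"roll":0,"grip":1}]' 15; python3 d.py .588 -.2715 .047 9.74
```

```text
t: 5.62
tool_pos: [0.5884, -0.2716, 0.0467]
tool_rot: [0.643, 0.765, -0.004, 0.015]
ft_force: [-0.5, -0.8, -0.5]
gripper_width: 0.0244
t 5.62 pos [ 0.5884 -0.2716  0.0467] yYaw 9.9 tilt 1.81 w 0.0244 F [-0.5  -0.84 -0.48] 
 units xyz [ 0.001 -0.003 -0.002] roll 0.0009
```

```bash
python3 -m crank '[{"x":0,"y":0,"z":0,"roll":0,"grip":1},{"x":0,"y":0,"z":0,"roll":0,"grip":1},{"x":0,"y":0,"z":0,"roll":0,"grip":1}]' 25; python3 d.py .588 -.2715 .047 9.74;  python3 - <<'E'
from h import *
from workcell import imaging
b=imaging.grab_frame("scene")["frame"]
cv2.imwrite("pics/g2.png",cv2.resize(b[200:350,380:530],None,fx=4,fy=4,interpolation=2))
E
```

```text
t: 5.87
tool_pos: [0.5884, -0.2716, 0.0467]
tool_rot: [0.643, 0.765, -0.004, 0.015]
ft_force: [-0.5, 0.1, -0.1]
gripper_width: 0.0237
t 5.87 pos [ 0.5884 -0.2716  0.0467] yYaw 9.9 tilt 1.81 w 0.0237 F [-0.46  0.09 -0.14] 
 units xyz [ 0.002 -0.003 -0.002] roll 0.0009
```

View pics/g2.png

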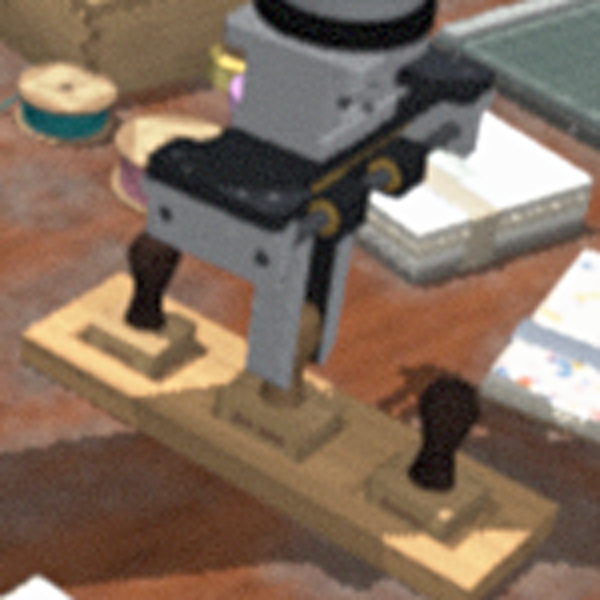

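```bash
python3 -m crank '[{"x":0,"y":0,"z":-0.06,"roll":0,"grip":1},{"x":0,"y":0,"z":-0.06,"roll":0,"grip":1},{"x":0,"y":0,"z":-0.06,"roll":0,"grip":1}]'; python3 d.py .588 -.2715 .047 9.74;python3 -m crank '[{"x":0,"y":0,"z":-0.15,"roll":0,"grip":1},{"x":0,"y":0,"z":-0.2,"roll":0,"grip":1},{"x":0,"y":0,"z":-0.15,"roll":0,"grip":1},{"x":0,"y":0,"z":-0.05,"roll":0,"grip":1}]'; python3 d.py .4855 .012 .11 8.3
```

```text
t: 6.17
tool_pos: [0.5864, -0.2704, 0.0681]
tool_rot: [0.644, 0.765, -0.004, 0.013]
ft_force: [-0.4, -0.2, -0.3]
gripper_width: 0.0241
t 6.17 pos [ 0.5864 -0.2704  0.0681] yYaw 9.88 tilt 1.61 w 0.0241 F [-0.38 -0.22 -0.34] 
 units xyz [-0.006  0.01   0.176] roll 0.0008
t: 6.5
tool_pos: [0.5849, -0.2688, 0.1389]
tool_rot: [0.644, 0.765, -0.004, 0.013]
ft_force: [-0.1, -0.7, -0.5]
gripper_width: 0.024
t 6.5 pos [ 0.5849 -0.2688  0.1389] yYaw 9.86 tilt 1.6 w 0.024 F [-0.14 -0.72 -0.53] 
 units xyz [ 2.452 -0.418  0.173] roll 0.0087
```

```bash
python3 -m crank '[{"x":0.2,"y":-0.034,"z":0,"roll":0.0087,"grip":1},{"x":0.3,"y":-0.05,"z":0,"roll":0,"grip":1},{"x":0.3,"y":-0.05,"z":0,"roll":0,"grip":1},{"x":0.3,"y":-0.05,"z":0,"roll":0,"grip":1},{"x":0.3,"y":-0.05,"z":0,"roll":0,"grip":1},{"x":0.3,"y":-0.05,"z":0,"roll":0,"grip":1},{"x":0.3,"y":-0.05,"z":0,"roll":0,"grip":1},{"x":0.2,"y":-0.034,"z":0,"roll":0,"grip":1},{"x":0.1,"y":-0.02,"z":0,"roll":0,"grip":1},{"x":0,"y":0,"z":0,"roll":0,"grip":1}]'; python3 d.py .4855 .012 .11 8.3
```

```text
t: 7.33
tool_pos: [0.4967, 0.0042, 0.1334]
tool_rot: [0.656, 0.754, -0.003, 0.019]
ft_force: [0.2, -0.3, 0.2]
gripper_width: 0.024
t 7.33 pos [0.4967 0.0042 0.1334] yYaw 7.97 tilt 2.22 w 0.024 F [ 0.17 -0.3   0.25] 
 units xyz [ 0.084 -0.087  0.191] roll -0.0018
```

```bash
python3 -m crank '[{"x":0.084,"y":-0.087,"z":0.1,"roll":-0.002,"grip":1},{"x":0,"y":0,"z":0.1,"roll":0,"grip":1},{"x":0,"y":0,"z":0.07,"roll":0,"grip":1},{"x":0,"y":0,"z":0,"roll":0,"grip":1}]'; python3 d.py .4855 .012 .07 8.3;  python3 - <<'E'
from h import *
from workcell import imaging
b=imaging.grab_frame("scene")["frame"];a=imaging.grab_frame("top")["frame"]
cv2.imwrite("pics/g3.png",np.hstack([cv2.resize(b[150:290,270:400],None,fx=4,fy=4,interpolation=2),cv2.resize(a[190:330,270:340],None,fx=4,fy=4,interpolation=2)]))
E
```

```text
t: 7.67
tool_pos: [0.4879, 0.0108, 0.1009]
tool_rot: [0.653, 0.757, -0.002, 0.021]
ft_force: [-0.3, -0.1, -0.9]
gripper_width: 0.0241
t 7.67 pos [0.4879 0.0108 0.1009] yYaw 8.42 tilt 2.45 w 0.0241 F [-0.32 -0.07 -0.92] 
 units xyz [ 0.022 -0.025  0.257] roll 0.0007
```

View pics/g3.png

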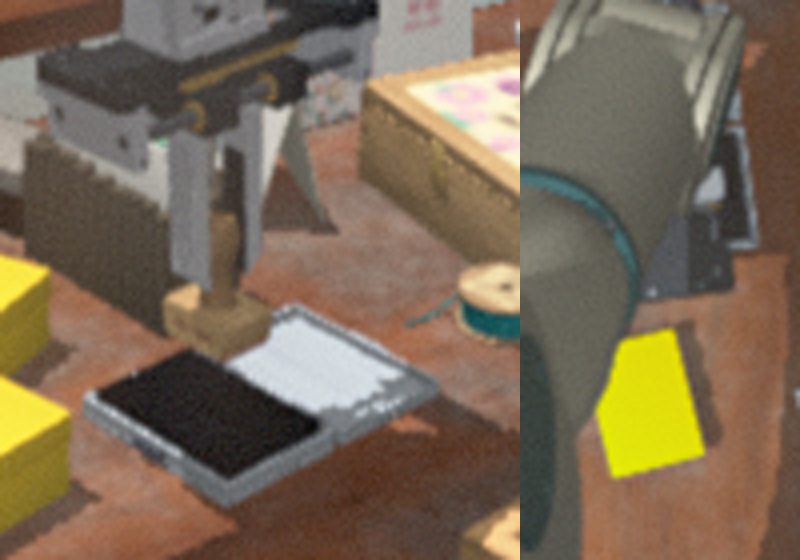

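```bash
python3 -m crank '[{"x":0.022,"y":-0.025,"z":0.1,"roll":0,"grip":1},{"x":0,"y":0,"z":0.1,"roll":0,"grip":1},{"x":0,"y":0,"z":0.06,"roll":0,"grip":1},{"x":0,"y":0,"z":0.02,"roll":0,"grip":1}]'; python3 d.py .4855 .012 .055 8.3
```

```text
t: 8.1
tool_pos: [0.4911, 0.0084, 0.07]
tool_rot: [0.655, 0.755, 0.001, 0.025]
ft_force: [-0.2, -0.0, -1.0]
gripper_width: 0.0239
t 8.1 pos [0.4911 0.0084 0.07  ] yYaw 8.1 tilt 2.91 w 0.0239 F [-0.15 -0.03 -0.96] 
 units xyz [ 0.041 -0.046  0.122] roll -0.0011
```

```bash
python3 -m crank '[{"x":0.041,"y":-0.046,"z":0.06,"roll":0,"grip":1},{"x":0.01,"y":-0.01,"z":0.05,"roll":0,"grip":1}]'; python3 d.py .4855 .012 .055 8.3
```

```text
t: 8.27
tool_pos: [0.4861, 0.0118, 0.057]
tool_rot: [0.656, 0.754, 0.002, 0.027]
ft_force: [-0.3, 0.8, 0.7]
gripper_width: 0.0241
t 8.27 pos [0.4861 0.0118 0.057 ] yYaw 7.98 tilt 3.08 w 0.0241 F [-0.26  0.75  0.71] 
 units xyz [ 0.003 -0.005  0.016] roll -0.0018
```

```bash
python3 -m crank '[{"x":0,"y":-0.005,"z":0.015,"roll":0,"grip":1},{"x":0,"y":0,"z":0.015,"roll":0,"grip":1}]'; python3 d.py .4855 .012 .054 8.3
```

```text
t: 8.43
tool_pos: [0.4866, 0.0112, 0.0535]
tool_rot: [0.656, 0.754, 0.002, 0.027]
ft_force: [-1.3, 0.1, 3.6]
gripper_width: 0.024
t 8.43 pos [0.4866 0.0112 0.0535] yYaw 7.95 tilt 3.14 w 0.024 F [-1.33  0.12  3.64] 
 units xyz [ 0.008 -0.008 -0.005] roll -0.0019
```

```bash
python3 -m crank '[{"x":0,"y":0,"z":0.003,"roll":0,"grip":1},{"x":0,"y":0,"z":0.003,"roll":0,"grip":1}]'; python3 d.py .4855 .012 .054 8.3;python3 -m crank '[{"x":0,"y":0,"z":0.003,"roll":0,"grip":1},{"x":0,"y":0,"z":0.003,"roll":0,"grip":1}]'; python3 d.py .4855 .012 .054 8.3
```

```text
t: 8.6
tool_pos: [0.4868, 0.0113, 0.0533]
tool_rot: [0.657, 0.754, 0.003, 0.027]
ft_force: [-2.2, 0.4, 4.0]
gripper_width: 0.0238
t 8.6 pos [0.4868 0.0113 0.0533] yYaw 7.94 tilt 3.1 w 0.0238 F [-2.23  0.36  3.98] 
 units xyz [ 0.007 -0.01  -0.007] roll -0.002
t: 8.77
tool_pos: [0.4868, 0.0113, 0.0532]
tool_rot: [0.656, 0.754, 0.003, 0.027]
ft_force: [-1.3, 1.1, 5.0]
gripper_width: 0.024
t 8.77 pos [0.4868 0.0113 0.0532] yYaw 7.94 tilt 3.09 w 0.024 F [-1.28  1.14  5.  ] 
 units xyz [ 0.007 -0.01  -0.008] roll -0.002
```

```bash
python3 -m crank '[{"x":0,"y":0,"z":0.002,"roll":0,"grip":1},{"x":0,"y":0,"z":0.002,"roll":0,"grip":1},{"x":0,"y":0,"z":0.002,"roll":0,"grip":1}]'; python3 - <<'E'
from h import *
from workcell import imaging
b=imaging.grab_frame("scene")["frame"]
cv2.imwrite("pics/g4.png",cv2.resize(b[180:290,270:400],None,fx=5,fy=5,interpolation=2))
E
```

```text
t: 9.02
tool_pos: [0.4868, 0.0113, 0.0529]
tool_rot: [0.656, 0.754, 0.003, 0.027]
ft_force: [-1.0, 0.1, 5.4]
gripper_width: 0.0242
```

View pics/g4.png

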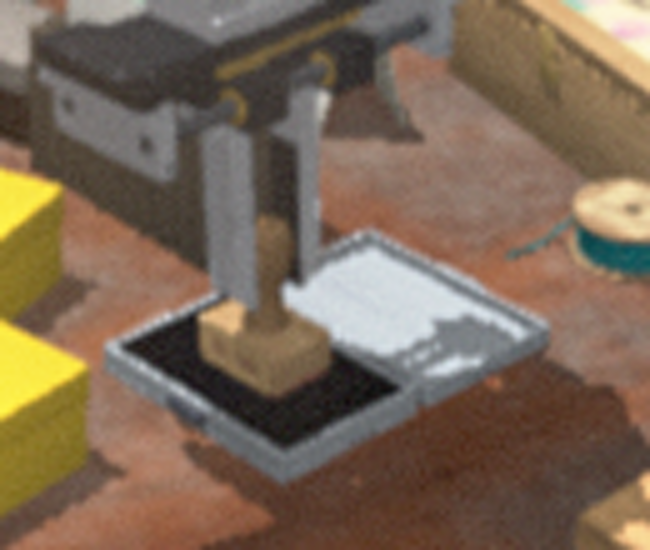

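The stamp sits in the middle of the foam, level, with about 4–5 N for more than 0.5 s. I'll lift it high to clear the 117 mm card holder.

```bash
python3 -m crank '[{"x":0,"y":0,"z":-0.08,"roll":0,"grip":1},{"x":0,"y":0,"z":-0.15,"roll":0,"grip":1},{"x":0,"y":0,"z":-0.25,"roll":0,"grip":1},{"x":0,"y":0,"z":-0.25,"roll":0,"grip":1},{"x":0,"y":0,"z":-0.25,"roll":0,"grip":1},{"x":0,"y":0,"z":-0.25,"roll":0,"grip":1},{"x":0,"y":0,"z":-0.1,"roll":0,"grip":1},{"x":0,"y":0,"z":0,"roll":0,"grip":1}]'; python3 d.py .5235 .3145 .21 20.34
```

```text
t: 9.73
tool_pos: [0.4805, 0.0141, 0.2207]
tool_rot: [0.658, 0.753, 0.002, 0.028]
ft_force: [0.8, 0.3, -0.0]
gripper_width: 0.0238
t 9.73 pos [0.4805 0.0141 0.2207] yYaw 7.73 tilt 3.26 w 0.0238 F [ 0.77  0.31 -0.04] 
 units xyz [2.435 0.688 0.02 ] roll -0.0701
```

```bash
python3 -m crank '[{"x":0,"y":0,"z":0,"roll":-0.035,"grip":1},{"x":0,"y":0,"z":0,"roll":-0.035,"grip":1}]'; python3 d.py .5235 .3145 .21 20.34
```

```text
t: 9.9
tool_pos: [0.4813, 0.0142, 0.2217]
tool_rot: [0.569, 0.822, -0.0, 0.03]
ft_force: [-0.8, 0.3, -0.6]
gripper_width: 0.0235
t 9.9 pos [0.4813 0.0142 0.2217] yYaw 20.69 tilt 3.43 w 0.0235 F [-0.83  0.25 -0.61] 
 units xyz [2.221 1.209 0.029] roll 0.0019
```

```bash
python3 -m crank '[{"x":0.15,"y":0.08,"z":0,"roll":0,"grip":1},{"x":0.25,"y":0.136,"z":0,"roll":0,"grip":1},{"x":0.28,"y":0.152,"z":0,"roll":0,"grip":1},{"x":0.28,"y":0.152,"z":0,"roll":0,"grip":1},{"x":0.28,"y":0.152,"z":0,"roll":0,"grip":1}]'; python3 d.py .5235 .3145 .21 20.34
```

```text
t: 10.32
tool_pos: [0.5041, 0.1748, 0.2145]
tool_rot: [0.575, 0.817, -0.003, 0.031]
ft_force: [0.9, -0.3, -0.3]
gripper_width: 0.0241
t 10.32 pos [0.5041 0.1748 0.2145] yYaw 19.74 tilt 3.56 w 0.0241 F [ 0.85 -0.35 -0.25] 
 units xyz [ 1.042  0.544 -0.002] roll -0.0033
```

```bash
python3 -m crank '[{"x":0.28,"y":0.146,"z":-0.02,"roll":-0.003,"grip":1},{"x":0.28,"y":0.146,"z":-0.02,"roll":0,"grip":1},{"x":0.25,"y":0.13,"z":-0.02,"roll":0,"grip":1},{"x":0.12,"y":0.06,"z":-0.01,"roll":0,"grip":1},{"x":0,"y":0,"z":0,"roll":0,"grip":1}]'; python3 d.py .5235 .3145 .21 20.34
```

```text
t: 10.73
tool_pos: [0.5168, 0.3152, 0.2115]
tool_rot: [0.567, 0.823, -0.004, 0.029]
ft_force: [0.8, -0.1, -1.5]
gripper_width: 0.0237
t 10.73 pos [0.5168 0.3152 0.2115] yYaw 20.92 tilt 3.33 w 0.0237 F [ 0.84 -0.12 -1.53] 
 units xyz [-0.025  0.05   0.015] roll 0.0032
```

```bash
cat >f.py <<'E'
import sys,numpy as np
from scipy.spatial.transform import Rotation as R
from workcell import read_state
Rg=R.from_quat([.6435,.765,-.004,.015]).as_matrix()
f_t=Rg.T@np.array([-.0004,.0001,-.0387])
yr=.17
S_t=Rg.T@np.array([[np.cos(yr),-np.sin(yr),0],[np.sin(yr),np.cos(yr),0],[0,0,1]])
s=read_state();Rt=R.from_quat(s['tool_rot']).as_matrix()
F=s['tool_pos']+Rt@f_t;S=Rt@S_t
tgt=np.array(list(map(float,sys.argv[1:4])));d=Rt.T@(tgt-F)
yaw=np.arctan2(-S[0,1],S[1,1])
print('t',round(s['t'],2),'tcp',s['tool_pos'].round(4),'face',F.round(4),'tilt rad',np.arccos(S[2,2]).round(4),S[:2,2].round(3),'yaw',yaw.round(4),'w',round(s['gripper_width'],4),'F',s['ft_force'].round(1),'\nunits',(d/.12).round(3),'roll',(-(.355-yaw)/np.pi).round(4))
E
python3 f.py .5235 .3145 .1; python3 - <<'E'
from h import *
from workcell import imaging
b=imaging.grab_frame("scene")["frame"];a=imaging.grab_frame("top")["frame"]
cv2.imwrite("pics/g5.png",np.hstack([cv2.resize(b[120:250,220:360],None,fx=3.2,fy=3.2,interpolation=2),cv2.resize(a[165:295,150:250],None,fx=3.2,fy=3.2,interpolation=2)]))
E
```

```text
t 10.73 tcp [0.5168 0.3152 0.2115] face [0.5172 0.3146 0.1728] tilt rad 0.0271 [-0.02   0.018] yaw 0.3622 w 0.0237 F [ 0.8 -0.1 -1.5] 
units [0.012 0.034 0.608] roll 0.0023
```

View pics/g5.png

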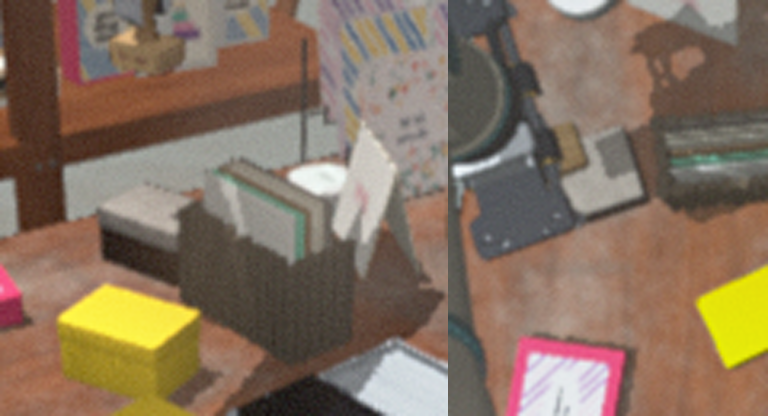

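```bash
python3 -m crank '[{"x":0.012,"y":0.034,"z":0.15,"roll":0.002,"grip":1},{"x":0,"y":0,"z":0.2,"roll":0,"grip":1},{"x":0,"y":0,"z":0.2,"roll":0,"grip":1},{"x":0,"y":0,"z":0.1,"roll":0,"grip":1}]'; python3 f.py .5235 .3145 .08
```

```text
t: 11.17
tool_pos: [0.5269, 0.3002, 0.1344]
tool_rot: [0.576, 0.817, -0.005, 0.032]
ft_force: [-0.4, -0.8, 0.5]
gripper_width: 0.0242
t 11.17 tcp [0.5269 0.3002 0.1344] face [0.5274 0.2993 0.0957] tilt rad 0.0338 [-0.025  0.023] yaw 0.341 w 0.0242 F [-0.4 -0.8  0.5] 
units [0.138 0.008 0.123] roll -0.0045
```

```bash
python3 -m crank '[{"x":0,"y":0,"z":0,"roll":0,"grip":1}]'; python3 f.py .5235 .3145 .07
```

```text
t: 11.25
tool_pos: [0.5256, 0.2959, 0.1319]
tool_rot: [0.577, 0.816, -0.008, 0.032]
ft_force: [-0.3, -0.4, -0.7]
gripper_width: 0.024
t 11.25 tcp [0.5256 0.2959 0.1319] face [0.526  0.2949 0.0933] tilt rad 0.0342 [-0.021  0.027] yaw 0.3373 w 0.024 F [-0.3 -0.4 -0.7] 
units [0.173 0.031 0.184] roll -0.0056
```

```bash
python3 -m crank '[{"x":0.173,"y":0.031,"z":0,"roll":-0.005,"grip":1}]'; python3 f.py .5235 .3145 .07;python3 -m crank '[{"x":0,"y":0,"z":0,"roll":0,"grip":1}]'; python3 f.py .5235 .3145 .07;python3 -m crank '[{"x":0,"y":0,"z":0,"roll":0,"grip":1}]'; python3 f.py .5235 .3145 .07; python3 - <<'E'
from workcell import read_state
s=read_state();print(s['joints'].round(3),s['joint_velocities'].round(3))
E
```

```text
t: 11.33
tool_pos: [0.5238, 0.3087, 0.1311]
tool_rot: [0.575, 0.818, -0.011, 0.033]
ft_force: [0.4, -0.1, -0.1]
gripper_width: 0.0241
t 11.33 tcp [0.5238 0.3087 0.1311] face [0.5242 0.3074 0.0924] tilt rad 0.0389 [-0.02   0.033] yaw 0.3434 w 0.0241 F [ 0.4 -0.1 -0.1] 
units [0.07  0.011 0.183] roll -0.0037
t: 11.42
tool_pos: [0.5226, 0.3121, 0.1309]
tool_rot: [0.573, 0.819, -0.01, 0.032]
ft_force: [0.1, 1.4, -0.3]
gripper_width: 0.0238
t 11.42 tcp [0.5226 0.3121 0.1309] face [0.5229 0.311  0.0922] tilt rad 0.0359 [-0.019  0.031] yaw 0.3463 w 0.0238 F [ 0.1  1.4 -0.3] 
units [0.038 0.011 0.184] roll -0.0028
t: 11.5
tool_pos: [0.5233, 0.3109, 0.1317]
tool_rot: [0.574, 0.818, -0.01, 0.032]
ft_force: [-0.3, -0.6, -0.5]
gripper_width: 0.0236
t 11.5 tcp [0.5233 0.3109 0.1317] face [0.5236 0.3097 0.093 ] tilt rad 0.0371 [-0.02   0.032] yaw 0.345 w 0.0236 F [-0.3 -0.6 -0.5] 
units [0.05  0.009 0.189] roll -0.0032
[-0.864  0.685  0.392  1.727 -0.253  0.777 -0.025] [-0.026 -0.004 -0.03  -0.022 -0.027  0.004 -0.003]
```

```bash
python3 -m crank '[{"x":0.04,"y":0.009,"z":0.05,"roll":-0.003,"grip":1},{"x":0,"y":0,"z":0.05,"roll":0,"grip":1},{"x":0,"y":0,"z":0.05,"roll":0,"grip":1},{"x":0,"y":0,"z":0.02,"roll":0,"grip":1},{"x":0,"y":0,"z":0,"roll":0,"grip":1}]'; python3 f.py .5235 .3145 .0565;  python3 - <<'E'
from h import *
from workcell import imaging
b=imaging.grab_frame("scene")["frame"];a=imaging.grab_frame("top")["frame"]
cv2.imwrite("pics/s6.png",b);cv2.imwrite("pics/t6.png",a)
cv2.imwrite("pics/g6.png",np.hstack([cv2.resize(b[140:240,220:320],None,fx=4.2,fy=4.2,interpolation=2),cv2.resize(a[175:275,155:245],None,fx=4.2,fy=4.2,interpolation=2)]))
E
```

```text
t: 11.92
tool_pos: [0.5246, 0.3154, 0.1117]
tool_rot: [0.57, 0.821, -0.008, 0.033]
ft_force: [-0.0, -0.9, -0.3]
gripper_width: 0.024
t 11.92 tcp [0.5246 0.3154 0.1117] face [0.5251 0.3143 0.073 ] tilt rad 0.0371 [-0.023  0.029] yaw 0.3551 w 0.024 F [-0.  -0.9 -0.3] 
units [ 0.015 -0.015  0.137] roll 0.0
```

View pics/g6.png

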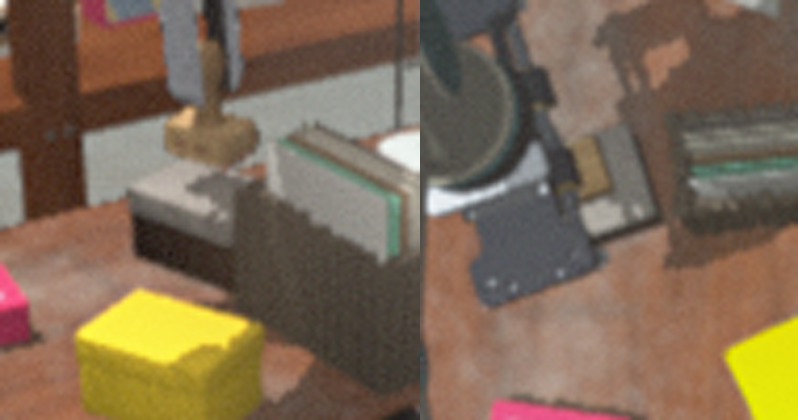

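```bash
cat >ov.py <<'E'
import sys,io,contextlib
sys.argv=['f','.5235','.3145','.0565']
exec(open('f.py').read())
from h import *
from workcell import imaging
def box(c,Rm,o,hx,hy,z0,z1):
    return np.array([o+Rm@[sx*hx,sy*hy,z] for z in(z0,z1) for sx,sy in((-1,-1),(1,-1),(1,1),(-1,1))])
def draw(im,c,P,col,off,f):
    q=((proj(c,P)+.5-off)*f-.5).round().astype(int)
    for i in range(4):
        for a,b in((i,(i+1)%4),(i+4,(i+1)%4+4),(i,i+4)): cv2.line(im,tuple(map(int,q[a])),tuple(map(int,q[b])),col,1)
y=.355;RL=np.array([[np.cos(y),-np.sin(y),0],[np.sin(y),np.cos(y),0],[0,0,1]])
out=[]
for c,(u,v) in(('scene',(235,140)),('top',(165,180))):
    im=imaging.grab_frame(c)["frame"];fc=6;cr=cv2.resize(im[v:v+75,u:u+66],None,fx=fc,fy=fc,interpolation=cv2.INTER_CUBIC);o2=cr.copy()
    draw(o2,c,box(c,S,F,.0175,.025,0,.022),(0,0,255),(u,v),fc)
    draw(o2,c,box(c,RL,np.array([.5235,.3145,0]),.031,.0425,0,.05),(255,0,0),(u,v),fc)
    out+=[o2,cr] if c=='top' else [o2]
cv2.imwrite(sys.argv[0] and 'pics/ov_%d.png'%round(s['t']*100),np.hstack(out[:2]));print('pics/ov_%d.png'%round(s['t']*100))
E
python3 ov.py
```

```text
t 12.02 tcp [0.5248 0.3155 0.1122] face [0.5253 0.3144 0.0735] tilt rad 0.0371 [-0.023  0.029] yaw 0.355 w 0.0239 F [ 0.8  0.5 -0.6] 
units [ 0.015 -0.017  0.14 ] roll 0.0
pics/ov_1202.png
```

View pics/ov_1202.png

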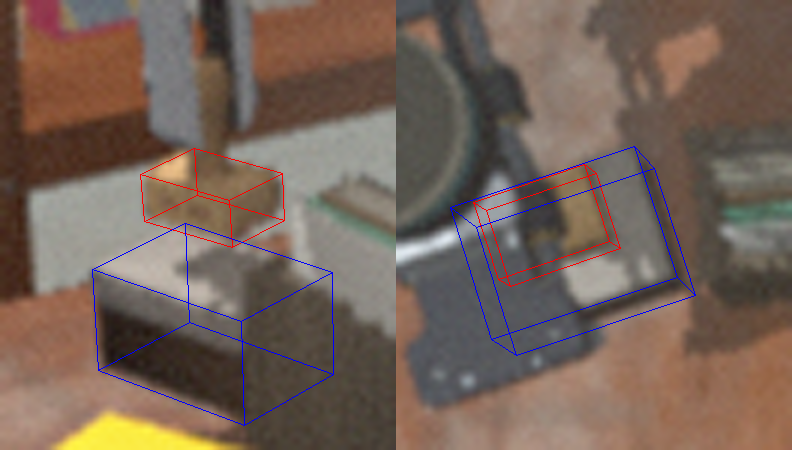

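```bash
python3 -m crank '[{"x":0.012,"y":-0.015,"z":0.03,"roll":0,"grip":1},{"x":0,"y":0,"z":0.03,"roll":0,"grip":1},{"x":0,"y":0,"z":0.02,"roll":0,"grip":1},{"x":0,"y":0,"z":0,"roll":0,"grip":1}]'; python3 f.py .5235 .3145 .0565
```

```text
t: 12.45
tool_pos: [0.5235, 0.3162, 0.1025]
tool_rot: [0.57, 0.821, -0.007, 0.033]
ft_force: [-0.8, 0.3, -0.3]
gripper_width: 0.024
t 12.45 tcp [0.5235 0.3162 0.1025] face [0.524  0.3151 0.0638] tilt rad 0.0372 [-0.025  0.028] yaw 0.355 w 0.024 F [-0.8  0.3 -0.3] 
units [ 0.001 -0.008  0.061] roll -0.0
```

```bash
python3 -m crank '[{"x":0,"y":-0.008,"z":0.02,"roll":0,"grip":1},{"x":0,"y":0,"z":0.02,"roll":0,"grip":1},{"x":0,"y":0,"z":0.01,"roll":0,"grip":1},{"x":0,"y":0,"z":0,"roll":0,"grip":1},{"x":0,"y":0,"z":0,"roll":0,"grip":1}]'; python3 ov.py
```

```text
t: 12.87
tool_pos: [0.5227, 0.3153, 0.0955]
tool_rot: [0.57, 0.821, -0.007, 0.033]
ft_force: [-0.4, 1.0, -0.0]
gripper_width: 0.0242
t 12.87 tcp [0.5227 0.3153 0.0955] face [0.5232 0.3143 0.0568] tilt rad 0.0372 [-0.024  0.028] yaw 0.355 w 0.0242 F [-0.4  1.  -0. ] 
units [0.001 0.003 0.003] roll 0.0
pics/ov_1287.png
```

View pics/ov_1287.png

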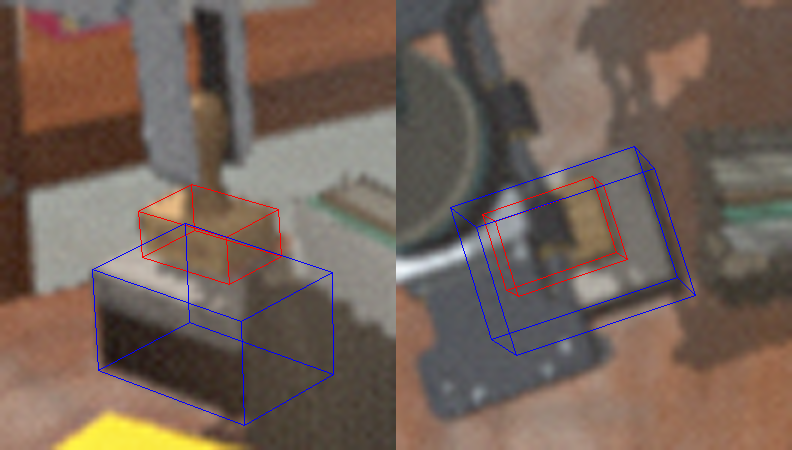

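```bash
python3 -m crank '[{"x":0.003,"y":0.003,"z":0.009,"roll":0,"grip":1},{"x":0,"y":0,"z":0,"roll":0,"grip":1},{"x":0,"y":0,"z":0,"roll":0,"grip":1},{"x":0,"y":0,"z":0,"roll":0,"grip":1},{"x":0,"y":0,"z":0,"roll":0,"grip":1}]'; python3 f.py .5235 .3145 .0560;  python3 - <<'E'
from h import *
from workcell import imaging,read_state
b=imaging.grab_frame("scene")["frame"]
cv2.imwrite("pics/g8.png",cv2.resize(b[130:235,225:330],None,fx=5.5,fy=5.5,interpolation=2))
print(abs(read_state()['joint_velocities']).max())
E
python3 f.py .5235 .3145 .0560
```

```text
t: 13.38
tool_pos: [0.5234, 0.316, 0.0948]
tool_rot: [0.57, 0.821, -0.007, 0.034]
ft_force: [0.6, -0.4, -0.9]
gripper_width: 0.0243
t 13.38 tcp [0.5234 0.316  0.0948] face [0.5239 0.315  0.0561] tilt rad 0.0373 [-0.025  0.028] yaw 0.355 w 0.0243 F [ 0.6 -0.4 -0.9] 
units [-0.002 -0.005  0.001] roll 0.0
0.001329503383214346
t 13.43 tcp [0.5234 0.316  0.0948] face [0.5239 0.315  0.0561] tilt rad 0.0373 [-0.025  0.028] yaw 0.3551 w 0.0235 F [0.8 0.3 0.7] 
units [-0.002 -0.005  0.001] roll 0.0
```

View pics/g8.png

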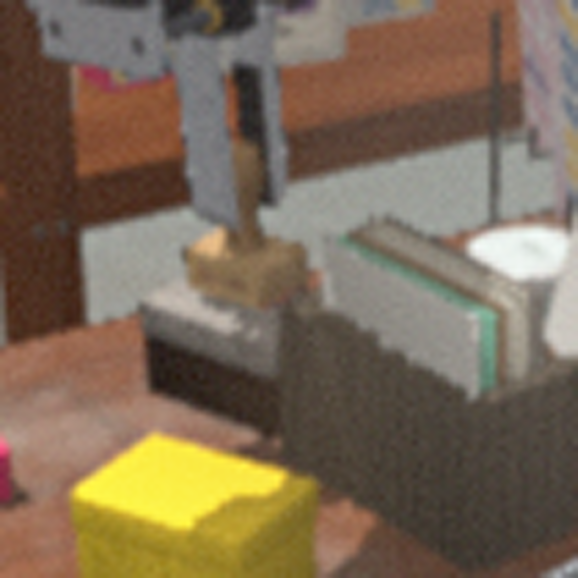

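The stamp hovers over the middle of the grey lid (block at 245,270 in the crop). It is still and gripped, and the card holder and box are where they were. I'll hand it in.

```bash
python3 -c "
from workcell import job
print(job.job_done())"
```

```text
the job is handed in; nothing more can be done
None
```

The oblong stamp is inked and held over the grey lid, ready for you to check. I handed the job in at about 13.4 s; no verdict is reported.

- **Picking:** I took the middle, light-handled stamp. Its block measured about 50 x 37 mm, against about 41 mm for the two square ones.
- **Inking:** I pressed it near the middle of the foam with about 4–5 N for more than 0.5 s, which is roughly 3–4 mm by the foam's spring rate.
- **Carrying:** I took it over the card holder with the face about 0.17 m up. The last picture shows the holder and box apparently where they were, and I felt no contact force.

Last checks, computed from the arm pose and the grasp, with overlays in both cameras agreeing to about a pixel (2–3 mm):

| Check | Value | Limit |
|---|---|---|
| Face above lid | about 6 mm | 2–11 mm |
| Distance from lid centre | about 1 mm | 5 mm |
| Long side against lid's | less than 0.01 rad | 0.09 rad |
| Tilt | about 0.037 rad | 0.08 rad |

The arm was at rest, with the stamp gripped at 25 N.

- **Cameras disagree on the lid:** the two views put its centre about 3–4 mm apart, so I used the average. The true offset could be 2–3 mm.
- **Tilt not corrected:** the tool picked up a little tilt during the moves that these commands could not take out, so the face is slightly off level.

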